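Free the balance's transport lock and load the calibration weight

TASK

The small top-loading balance has just been moved and its transport lock is still on. Take the flat screwdriver from its wooden stand, lower it lightly onto the slotted lock screw and rotate it a little until the blade drops into the slot, turn the lock a quarter turn anticlockwise (seen from above) so that its tongue is clear of the pan, and put the screwdriver back in the hole of its stand. Then lift the covers of the two identical pots until you find the large calibration weight, and stand it gently in the middle of the balance's round pan.

Things in the scene. Friction and masses are not known exactly. Their poses are not given: they have to be found in the camera images.
- balance: Small white top-loading balance (170 mm wide, 240 mm deep, deck 48 mm high), fixed; it has no glass (the tall instrument with glass walls takes no part). Origin: centre of its underside, on the bench. x points to its back, y to its left, z up; the sloped display panel is at -x. Pan centre at x = +45 mm; slotted lock at x = -12, y = -50 mm
- pan_top (a point): Centre of the upper face of the round steel pan (diameter 116 mm, 3 mm thick, upper face 59 mm above the bench). The pan rides on a spring: once the lock is free it sinks about 3 mm under the large weight
- pan (a joint): How far the pan has sunk, in m: 0 unloaded, at most 0.005. Spring 600 N/m. While the lock's tongue is under its rim it can sink only 1 mm
- lock_slot (a point): Centre of the top of the slotted steel lock screw: head 24 mm in diameter, top 64 mm above the bench, 5 mm above the pan's top and 6 mm outside its edge. x lies along the slot and points the way the tongue does (flat tab below the head, 10 mm wide, ends 30 mm from the axis); z up. Slot: right across the head, 7 mm deep, 4.2 mm wide, 6.8 mm at its bevelled mouth; the blade fits either way round
- lock (a joint): Angle of the lock, in rad: near 0 the tongue points at the pan's middle and lies under its rim (locked); it grows anticlockwise seen from above; at its stop, 1.66, the tongue is well clear of the pan (free). It starts somewhere between 0 and 0.35, turns against light friction (0.05 N m) and stays where it is left
- screwdriver: Flat screwdriver, 131 mm long, 0.11 kg, standing blade down in the stand. Origin: middle of the blade's edge; z along the shaft to the handle; x along the blade's width. Blade 14 mm wide, 1.6 mm thick at its edge, 3.2 mm at 14 mm up; shaft 9 mm; round collar 30 mm wide from 56 to 61 mm; black six-sided handle, 24 mm across flats, from 61 to 131 mm, one pair of flats facing +y and -y
- stand_hole (a point): Centre of the mouth of the middle hole of the fixed wooden stand (56 x 80 mm, 62 mm high). The hole is round, 21 mm in diameter and 58 mm deep; the screwdriver hangs in it by its collar, which rests on the stand's top, blade edge 56 mm below the mouth. The two small holes beside it are not used
- dish_a: Shallow round black dish of one pot, 70 mm in diameter, 13 mm high, floor 3 mm thick, wall 3 mm, fixed to the bench. Origin: centre of its underside. The bench half way between the two pots is left clear
- dish_b: The other pot's dish, the same as dish_a
- cover_a: Deep grey cover that stands in dish_a: a cup turned upside down, 58 mm in diameter (inside 52 mm), 60 mm high, with a round knob on top, 18 mm in diameter and 16 mm high (60 to 76 mm above the origin); 0.05 kg. Origin: centre of its lower rim, which stands on the dish's floor, z up. It just lifts off
- cover_b: The cover that stands in dish_b, the same as cover_a
- weight_200: The large calibration weight, 200 g of steel, in one of the pots under its cover: an upright cylinder 32 mm in diameter and 32 mm high with a knob of 18 mm diameter on top, 48 mm in all. Origin: centre of its underside, z up. The other pot holds a small weight (20 mm in diameter, 30 mm high), which is not needed
- analytical_balance: Not part of the job, but in the way: the tall fixed instrument with glass walls behind the pots. Origin: centre of its underside; x to its back. Base 325 mm deep, 210 mm wide, 83 mm high; glass case on it from x = -98 to +145 mm, 200 mm wide, up to 340 mm above the bench. Keep the arm and gripper clear of it when swinging between the balance or the stand and the pots: swing close to the robot

How it is judged:
By the outcome, as a careful person would: the job done as asked, in the order asked, and still so for the second after the job is handed in, with the robot touching nothing.
It also fails if it takes over 72 s, if anything falls off the work surface, if the arm or the gripper's body presses on something with over 40 N, if the wrist force passes 120 N, or if a joint passes its speed limit or range.

ROBOT

A 6-joint arm with a two-finger parallel gripper is mounted at the origin on a cart in front of the work surface, level with it; the furniture and walls round the work are solid. World frame = base frame: x ahead of the robot, y to its left, z up, the work surface at z = 0. Lengths are in m, angles in rad, forces in N, time in s.
With the tool pointing down it reaches from about 0.375 to 0.9 m from the base axis. Payload 3.1 kg.
Tool frame: the origin (TCP) lies on the centre line of the jaws, within the pads' length; the fingertips stand 19 mm ahead of it and the grasp point (between the pads) is the TCP; z points along the fingers, y is the line along which they close (so a half turn about z gives the same grasp; the last joint's range is limited). The gripper opens to 85 mm and grips with 20 to 120 N. Pads are 22 mm wide; open, the fingers measure 114 mm over their backs; the gripper's body (76 mm by 85 mm) begins 54 mm behind the grasp point. The pads swing forward as they close: fully open they stand 13 mm farther back than shut.
Start: joints at [0.955, 0.527, 1.433, -0, 1.181, -0.178], TCP at [0.265, 0.566, 0.25] pointing down, gripper open.
Joint ranges: [-3.08, 3.08], [-0.75, 2.2], [0.22, 2.44], [-1.43, 4.57], [0, 2.65], [-2.85, 2.85]. Speed limits (rad/s): [2.79, 2.79, 3.14, 3.14, 3.14, 3.14].

INTERFACE

Orientations are given as a rotation vector (axis times angle).
In Python, from plant import arm gives the robot as it stands. The module is installed in compiled form; this text tells all that it offers.
- The arm moves only by the tool servo_tool, never from a script. Its argument "motion" is a list of rows, each a list of 3 entries, a list of its own where there are three numbers: the gripper's target within -1 to 1 (fully open at 1, half-way at 0, shut at -1), then the shift along the tool's x, y, z in m, then the turn, a rotation vector about the tool's x, y, z in degrees. A call has 1 to 20 rows; each row is the pose to reach, as a shift and turn from the pose commanded when the call began, along the tool's axes at that moment; what a row does not reach only later rows make up. A row lasts 1/10 s, in which the tool goes at most 50 mm and 8.59 degrees, less where a joint would pass 70% of its speed; a pose out of reach is approached as far as the arm can. A call with a gripper value outside its range is refused whole. The fingers move at their own pace and stop on an object; the grip force is fixed at half the most. Time passes only in rows, so rows that repeat a pose let the fingers close. It gives the time, the measured TCP pose, the force and the opening at its end, in the units of the state.
- arm.state(): the state, without advancing time (a new reading comes with each control period).
- arm.read_camera(name): name is "scene" or "top"; returns (picture, depth): 480x640x3 uint8, red, green, blue; 480x640 float32, m along the optical axis (not along the pixel's ray), 0 where there is no reading.
- arm.camera_params(name): a dict with "fx", "fy", "cx", "cy" (pixels), "extrinsics" (4x4, takes a point from world to camera coordinates). Camera axes: x right, y down, z forward; pixel columns grow to the right and rows downward; lengths in m; the calibration is good to about 2 mm. A picture is of the moment at which its call begins. camera_params takes no time and is no camera call.
- arm.job_done(): hands the job in, once; it reports no verdict.
The state is a dict: "time_s": time; "joint_positions": joint angles; "dq": joint speeds; "joint_efforts": joint torques, N m; "eef_pos": TCP position; "tcp_rot": TCP orientation; "force": force on the tool from outside, world axes, zero at the start; "moment": the same for the moment, N m; "width": opening from 0.0 (shut) to 1.0 (fully open).
Only numpy, scipy, OpenCV 4.12 (cv2) and the standard library are available. Lean on these libraries where they do the work, as an engineer would, in place of code of your own. Each camera call takes 0.05 s, during which the arm holds its last target. There are 200 camera calls.

## Working session

There is one attempt and no reset: what is moved stays moved. The work goes in short steps, Python scripts to look and compute and a tool call to move; the robot and the scene stay as the last step left them, time stands still between calls to the robot, and variables do not carry over. Pictures are saved under pics/ and viewed, on a budget of 10 in all, crops included, one or two more only if the job needs it, and the job is handed in when it is done.

Besides the shell and the picture viewer there is one more tool, called after "Call:" as name([rows], argument=value, ...), one row to a line, values as JSON. servo_tool: Moves the arm, as the interface text tells. Its arguments: {"type":"object","properties":{"motion":{"type":"array"}},"required":["motion"]}

```bash
mkdir -p pics; python3 - <<'E'
from plant import arm
import numpy as np, cv2
print(arm.state())
for n in("top","scene"):
    p,d=arm.read_camera(n); np.savez(f"{n}0.npz",p=p,d=d); cv2.imwrite(f"pics/{n}0.png",p[...,::-1]); 
    c=arm.camera_params(n); print(n,{k:np.round(v,4).tolist() for k,v in c.items()})
E
```

```text
{'time_s': 0.0, 'joint_positions': array([ 9.54494787e-01,  5.28420456e-01,  1.43388185e+00,  1.22464899e-05,
        1.18140391e+00, -1.78493291e-01]), 'dq': array([-0.00208852,  0.00071479, -0.00050855,  0.00032995, -0.0002343 ,
       -0.00060692]), 'joint_efforts': array([-6.24264776e-04, -4.42350125e+01, -1.78021860e+01, -9.92703008e-05,
        8.28812539e-03,  1.87333984e-05]), 'eef_pos': array([0.26454868, 0.5655168 , 0.24936817]), 'tcp_rot': array([-6.82055275e-01, -3.06581004e+00,  3.05356135e-03]), 'force': array([-1.1585246 ,  0.44174969,  0.3861985 ]), 'moment': array([-0.01986213,  0.04002154, -0.03646771]), 'width': 0.9981515210006408}
top {'fx': 594.8607, 'fy': 594.8607, 'cx': 319.1484, 'cy': 238.4392, 'extrinsics': [[0.0054, -1.0, -0.0003, -0.0371], [-0.9846, -0.0052, -0.1746, 0.5642], [0.1746, 0.0012, -0.9846, 1.3755], [0.0, 0.0, 0.0, 1.0]]}
scene {'fx': 510.4496, 'fy': 510.4496, 'cx': 325.3327, 'cy': 241.846, 'extrinsics': [[0.804, -0.5946, 0.0013, -0.4776], [-0.3155, -0.4285, -0.8467, 0.2399], [0.504, 0.6804, -0.5321, 0.9567], [0.0, 0.0, 0.0, 1.0]]}
```

View pics/top0.png

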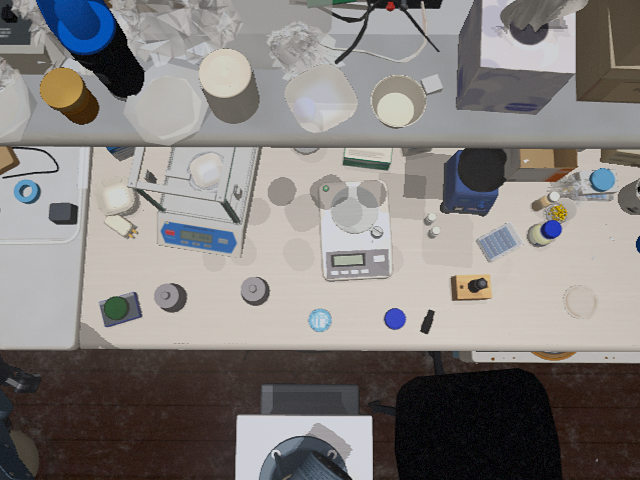

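View pics/scene0.png

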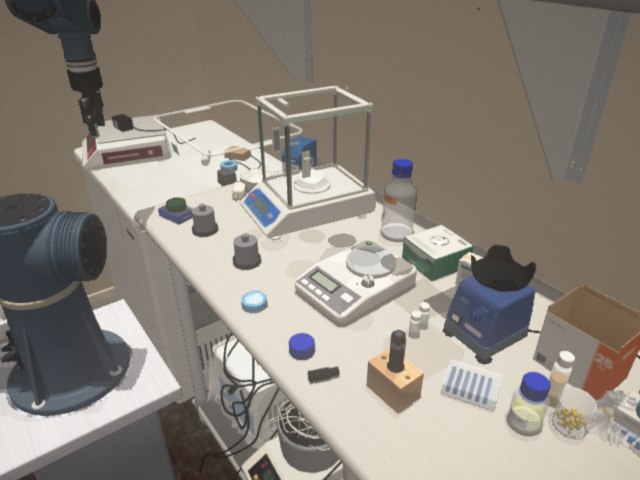

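The top view shows the two pots at (170,296) and (255,290), the balance around (356,230) with its lock at (376,232), and the stand with the screwdriver at (472,288). The scene view agrees; its lock is near (368,282) and the handle near (398,350).

```bash
cat > h.py <<'E'
import numpy as np, cv2
from plant import arm
def cloud(n,d):
    c=arm.camera_params(n); v,u=np.mgrid[:480,:640]
    P=np.stack([(u-c['cx'])/c['fx']*d,(v-c['cy'])/c['fy']*d,d],-1)
    E=np.array(c['extrinsics']); return (P-E[:3,3])@E[:3,:3]
def proj(n,p):
    c=arm.camera_params(n);E=np.array(c['extrinsics']); q=np.atleast_2d(p)@E[:3,:3].T+E[:3,3]
    return np.stack([c['fx']*q[:,0]/q[:,2]+c['cx'],c['fy']*q[:,1]/q[:,2]+c['cy']],-1)
def onplane(n,u,v,z):
    c=arm.camera_params(n);E=np.array(c['extrinsics']);R=E[:3,:3];o=-R.T@E[:3,3]
    r=R.T@np.array([(u-c['cx'])/c['fx'],(v-c['cy'])/c['fy'],1]); return o+r*(z-o[2])/r[2]
E
python3 - <<'E'
from h import *
for n in("top","scene"):
    f=np.load(n+"0.npz");W=cloud(n,f['d']);ok=f['d']>0
    def sel(name,c,r,z0,z1):
        m=ok&(abs(W[...,2]-(z0+z1)/2)<(z1-z0)/2)&(np.hypot(W[...,0]-c[0],W[...,1]-c[1])<r); p=W[m]
        if len(p)<3: print(n,name,len(p));return
        (cx,cy),(w,h),a=cv2.minAreaRect(p[:,:2].astype(np.float32))
        print(n,name,len(p),'mean',p.mean(0).round(4),'rect',np.round([cx,cy,w,h,a],4),'mid',((p.max(0)+p.min(0))/2).round(4))
    T=lambda u,v,z:onplane("top",u,v,z)
    sel('stand',T(472,288,.062),.07,.056,.068)
    sel('handle',T(479,286,.13),.05,.125,.15)
    sel('collar/handle',T(479,286,.13),.05,.075,.15)
    for k,(u,v) in dict(A=(170,296),B=(255,290)).items():
        sel('knob'+k,T(u,v,.079),.03,.072,.09); sel('cov'+k,T(u,v,.06),.045,.056,.070); sel('dish'+k,T(u,v,.01),.06,.007,.02)
    sel('deck',T(356,230,.048),.15,.043,.053)
    sel('pan',T(356,212,.059),.08,.0555,.0615)
    sel('lock',T(376,232,.064),.022,.0615,.07)
a=cv2.imread("pics/top0.png")
x=cv2.resize(a[170:290,310:402],None,fx=5,fy=5,interpolation=3); y=cv2.resize(a[262:306,440:502],None,fx=5,fy=5,interpolation=3)
o=np.zeros((600,800,3),np.uint8); o[:,:460]=x; o[:220,470:780]=y
s=cv2.imread("pics/scene0.png"); z=cv2.resize(s[260:310,340:405],None,fx=5,fy=5,interpolation=3); o[300:550,470:795]=z
cv2.imwrite("pics/c1.png",o)
E
```

```text
top stand 597 mean [ 0.4496 -0.3938  0.0623] rect [ 0.4505 -0.397   0.0563  0.0823  2.7567] mid [ 0.4512 -0.3969  0.0621]
top handle 108 mean [ 0.4499 -0.3948  0.1364] rect [ 4.50300e-01 -3.94800e-01  2.32000e-02  2.38000e-02  6.45286e+01] mid [ 0.4499 -0.395   0.1347]
top collar/handle 174 mean [ 0.4489 -0.3919  0.1229] rect [ 4.49700e-01 -3.94800e-01  2.32000e-02  2.43000e-02  6.90788e+01] mid [ 0.4496 -0.395   0.1094]
top knobA 48 mean [0.4247 0.3213 0.0791] rect [0.4246 0.3217 0.0139 0.0182 0.3552] mid [0.4246 0.3217 0.0786]
top covA 436 mean [0.4247 0.321  0.0631] rect [ 0.4247  0.322   0.0566  0.0575 21.9314] mid [0.4241 0.3227 0.0631]
top dishA 141 mean [0.419  0.3078 0.0119] rect [ 0.4317  0.3265  0.0916  0.0979 20.8406] mid [0.427  0.326  0.0135]
top knobB 47 mean [0.4421 0.12   0.0783] rect [ 0.4468  0.1217  0.0256  0.0163 14.4696] mid [0.4481 0.1196 0.0779]
top covB 422 mean [0.4415 0.1196 0.0631] rect [4.41900e-01 1.19800e-01 5.64000e-02 5.59000e-02 7.42812e+01] mid [0.4415 0.1199 0.063 ]
top dishB 117 mean [0.4333 0.1113 0.0121] rect [ 0.4476  0.1233  0.096   0.0999 29.2
[... 1328 characters left out ...]
e-02 1.59000e-02 4.44015e+01] mid [0.4421 0.1185 0.0775]
scene covB 254 mean [0.4395 0.1133 0.0625] rect [4.42400e-01 1.19100e-01 5.84000e-02 5.60000e-02 6.98485e+01] mid [0.4425 0.1203 0.0628]
scene dishB 176 mean [0.4323 0.102  0.0128] rect [4.36900e-01 1.10500e-01 5.15000e-02 6.64000e-02 6.20847e+01] mid [0.442  0.1158 0.0133]
scene deck 2472 mean [ 0.5879 -0.1343  0.0474] rect [ 0.6076 -0.1206  0.2052  0.1733  4.6104] mid [ 0.6078 -0.121   0.048 ]
scene pan 1168 mean [ 0.6326 -0.121   0.0586] rect [ 0.6334 -0.1253  0.131   0.1158 82.8429] mid [ 0.6309 -0.1218  0.0585]
scene lock 49 mean [ 0.5805 -0.1721  0.0636] rect [ 0.5807 -0.173   0.0228  0.0226  4.0316] mid [ 0.5807 -0.1728  0.064 ]
```

View pics/c1.png

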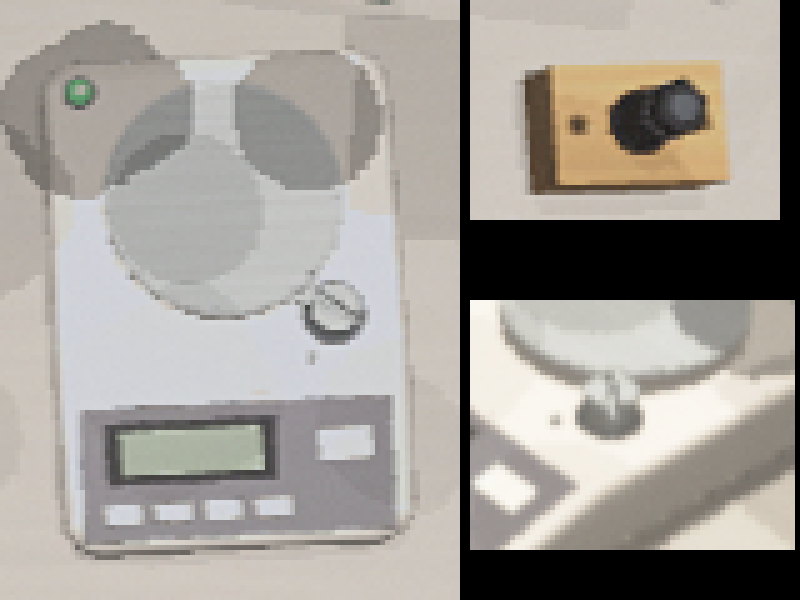

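The crop shows the slot from about (318,285) to (365,318), with the tongue pointing up-left to the pan's rim. The balance is yawed about 3°. The handle is dark, so I'll fit its hexagon from the depth points.

```bash
cat >> h.py <<'E'
from scipy.spatial.transform import Rotation as Ro
def tool(s=None):
    s=s or arm.state(); R=Ro.from_rotvec(s['tcp_rot']).as_matrix(); return s,R
def yaw(R): return np.degrees(np.arctan2(R[1,1],R[0,1]))   # world heading of tool y
E
python3 - <<'E'
from h import *
from scipy.optimize import least_squares
f={n:np.load(n+"0.npz") for n in("top","scene")};W={n:cloud(n,f[n]['d']) for n in f}
c0=np.array([.4497,-.3957])
for n in f:
  w=W[n]; p=w[(f[n]['d']>0)&(w[...,2]>.075)&(w[...,2]<.125)&(np.hypot(w[...,0]-c0[0],w[...,1]-c0[1])<.025)]
  print(n,len(p))
  def hexd(q):
    a=q[2]+np.arange(6)*np.pi/3; return ((p[:,:1]-q[0])*np.cos(a)+(p[:,1:2]-q[1])*np.sin(a)).max(1)-.012
  for t in np.radians([0,15,30,45]):
    r=least_squares(hexd,[*c0,t],loss='soft_l1',f_scale=.001); print(np.round(r.x[:2],4),np.degrees(r.x[2])%60,r.cost*1e6)
# pan fit
from scipy.optimize import least_squares as ls
for n in f:
  w=W[n]; m=(f[n]['d']>0)&(abs(w[...,2]-.0588)<.004)&(np.hypot(w[...,0]-.634,w[...,1]+.12)<.063)
  p=w[m][:,:2]; best=max(((np.hypot(*(p-[x,y]).T)<.0575).sum()-(np.hypot(*(p-[x,y]).T)>.0575).sum(),x,y) for x in np.arange(.626,.642,.001) for y in np.arange(-.128,-.112,.001)); print(n,'pan',len(p),best)
# slot
g=cv2.cvtColor(f['top']['p'],cv2.COLOR_RGB2GRAY).astype(float)
print(proj("top",[.581,-.172,.064])); print(g[224:242,366:388].astype(int))
gs=cv2.cvtColor(f['scene']['p'],cv2.COLOR_RGB2GRAY); print(proj("scene",[.581,-.172,.064])); print(gs[271:288,357:376])
s,R=tool(); print(R.round(3),yaw(R))
E
```

```text
top 66
[ 0.4506 -0.3969] 16.699609216023962 9.772617630946419
[ 0.4506 -0.3969] 16.699591045482688 9.772617631000887
[ 0.4506 -0.3969] 16.699610696311286 9.772617630945257
[ 0.4506 -0.397 ] 17.79285668741062 9.785593803433718
scene 327
[ 0.4512 -0.396 ] 19.05941613722746 91.97617517014805
[ 0.4512 -0.396 ] 19.05910898601555 91.97617517184236
[ 0.4512 -0.396 ] 19.05941695523586 91.97617517026978
[ 0.4512 -0.396 ] 19.059418041043006 91.97617517043237
top pan 1474 (np.int64(1412), np.float64(0.635), np.float64(-0.118))
scene pan 1156 (np.int64(1084), np.float64(0.635), np.float64(-0.118))
[[377.21611794 230.78752662]]
[[196 195 194 196 196 174 138 189 212 212 212 211 211 211 210 210 211 210
  210 210 211 209]
 [198 198 200 201 201 190 175 197 212 212 211 211 210 211 211 211 210 210
  211 210 209 210]
 [199 197 200 199 196 181 183 205 176 150 137 159 163 194 210 212 210 210
  209 210 210 210]
 [195 193 187 181 160 173 189 159 167 202 198 200 199 181 171 211 211 210
  208 210 211 210]
 [198 195 177 149 161 202 191 151 137 183 197 198 199 198 185 185 211 212
  210 211 210 209]
 [192 181 18
[... 1996 characters left out ...]
96 205 208 161 182 179 171 188 242
  245]
 [246 247 246 241 200 130 120 130 139 160 184 205 145 140 137 131 159 227
  245]
 [235 243 246 238 154 117 119 125 129 135 158 201 152 130 125 118 126 190
  244]
 [198 236 245 237 145 113 120 123 124 128 141 173 149 128 122 116 114 175
  244]
 [179 231 245 238 157 117 119 122 124 127 132 137 136 125 120 112 114 180
  243]
 [232 242 246 244 219 147 124 117 120 122 128 128 124 117 113 117 139 213
  245]
 [246 246 247 246 243 224 185 136 125 119 120 124 120 117 128 148 186 238
  246]
 [246 246 247 246 246 244 236 221 188 152 143 154 145 164 202 227 236 245
  246]]
[[-0.906  0.424 -0.001]
 [ 0.424  0.906 -0.002]
 [ 0.    -0.002 -1.   ]] 64.91528332404366
```

Call:
servo_tool([
  [1,[-0.347,-0.352,0],[0,0,47]],
  [1,[-0.347,-0.352,0],[0,0,47]],
  [1,[-0.347,-0.352,0],[0,0,47]],
  [1,[-0.347,-0.352,0],[0,0,47]],
  [1,[-0.347,-0.352,0],[0,0,47]],
  [1,[-0.347,-0.352,0],[0,0,47]],
  [1,[-0.347,-0.352,0],[0,0,47]],
  [1,[-0.347,-0.352,0],[0,0,47]],
  [1,[-0.347,-0.352,0],[0,0,47]],
  [1,[-0.577,-0.792,0],[0,0,47]],
  [1,[-0.577,-0.792,0],[0,0,47]],
  [1,[-0.577,-0.792,0],[0,0,47]],
  [1,[-0.577,-0.792,0],[0,0,47]],
  [1,[-0.577,-0.792,0],[0,0,47]],
  [1,[-0.577,-0.792,0],[0,0,47]],
  [1,[-0.577,-0.792,0],[0,0,47]],
  [1,[-0.577,-0.792,0],[0,0,47]],
  [1,[-0.577,-0.792,0],[0,0,47]],
  [1,[-0.577,-0.792,0],[0,0,47]],
  [1,[-0.577,-0.792,0],[0,0,47]],
])

```text
time_s: 2.1
eef_pos: [0.4514, -0.399, 0.2499]
tcp_rot: [1.85, 2.538, -0.001]
force: [-0.1, 1.0, -0.7]
width: 0.999
```

```bash
cat >> h.py <<'E'
def go(x,y,z,h=None):
    s,R=tool(); d=R.T@(np.array([x,y,z])-s['eef_pos']); t=0 if h is None else -(h-yaw(R))
    print('t',round(s['time_s'],2),'pos',s['eef_pos'].round(4),'yaw',yaw(R).round(2),'tiltz',R[:,2].round(4),'F',s['force'].round(2),'w',round(s['width'],3),'| shift',d.round(4),'turn',round(t,1))
E
python3 -c "
from h import *
go(.451,-.3965,.105,18)"
```

```text
t 2.1 pos [ 0.4514 -0.399   0.2499] yaw 17.82 tiltz [ 1.e-04 -5.e-04 -1.e+00] F [-0.12  1.02 -0.69] w 0.999 | shift [0.0026 0.0004 0.1449] turn -0.2
```

Call:
servo_tool([
  [1,[0,0,0.04],[0,0,0]],
  [1,[0,0,0.08],[0,0,0]],
  [1,[0,0,0.115],[0,0,0]],
  [1,[0,0,0.135],[0,0,0]],
  [1,[0,0,0.145],[0,0,0]],
  [-0.2,[0,0,0.145],[0,0,0]],
  [-0.4,[0,0,0.145],[0,0,0]],
  [-0.6,[0,0,0.145],[0,0,0]],
  [-1,[0,0,0.145],[0,0,0]],
  [-1,[0,0,0.145],[0,0,0]],
  [-1,[0,0,0.145],[0,0,0]],
  [-1,[0,0,0.145],[0,0,0]],
  [-1,[0,0,0.145],[0,0,0]],
  [-1,[0,0,0.145],[0,0,0]],
])

```text
time_s: 3.5
eef_pos: [0.4521, -0.3965, 0.1066]
tcp_rot: [1.847, 2.539, -0.001]
force: [-1.3, 0.1, 6.2]
width: 0.273
```

Call:
servo_tool([
  [-1,[0,0,-0.02],[0,0,0]],
  [-1,[0,0,-0.05],[0,0,0]],
  [-1,[0,0,-0.09],[0,0,0]],
  [-1,[0,0,-0.12],[0,0,0]],
  [-1,[0,0,-0.13],[0,0,0]],
  [-1,[0,0,-0.13],[0,0,0]],
  [-1,[0,0,-0.13],[0,0,0]],
  [-1,[0,0,-0.13],[0,0,0]],
])

```text
time_s: 4.3
eef_pos: [0.4509, -0.3948, 0.233]
tcp_rot: [-1.846, -2.537, -0.002]
force: [0.2, 0.4, -1.1]
width: 0.27
```

```bash
python3 - <<'E'
from h import *
go(.581,-.1715,.25)
s,R=tool()
p,d=arm.read_camera("scene"); np.savez("scene1.npz",p=p,d=d)
t=s['eef_pos']; q=proj("scene",[t,t-[0,0,.1006],t-[0,0,.0445]]); print(q)
u,v=q[1].astype(int); cv2.imwrite("pics/s1.png",cv2.resize(p[v-65:v+25,u-45:u+45,::-1],None,fx=6,fy=6,interpolation=3)); print(u,v)
W=cloud("scene",d); m=(d>0)&(np.hypot(W[...,0]-t[0],W[...,1]-t[1])<.03)&(W[...,2]<t[2]-.046)&(W[...,2]>.07)
P=W[m]
for z0 in np.arange(.1,.2,.007):
    k=P[abs(P[:,2]-z0)<.0035]
    if len(k): print(round(z0,3),len(k),k.mean(0).round(4),np.ptp(k,0).round(4))
E
```

```text
t 4.3 pos [ 0.4509 -0.3948  0.233 ] yaw 17.92 tiltz [-0.0028  0.0036 -1.    ] F [ 0.23  0.44 -1.12] w 0.27 | shift [ 0.1725  0.1925 -0.0165] turn 0
[[402.6941667  286.65718463]
 [397.71398362 335.28226866]
 [400.41051566 308.95410064]]
397 335
0.135 21 [ 0.4504 -0.3942  0.1354] [0.0143 0.0032 0.0059]
0.142 24 [ 0.4491 -0.3945  0.1425] [0.0144 0.0062 0.0065]
0.149 23 [ 0.4485 -0.395   0.1498] [0.0122 0.0072 0.0059]
0.156 17 [ 0.4485 -0.3955  0.1565] [0.0101 0.0067 0.0068]
0.163 18 [ 0.4486 -0.3959  0.1628] [0.007  0.0083 0.0066]
0.17 18 [ 0.4482 -0.3967  0.1702] [0.0087 0.0056 0.0069]
0.177 18 [ 0.448  -0.3959  0.1767] [0.008  0.0072 0.0061]
```

View pics/s1.png

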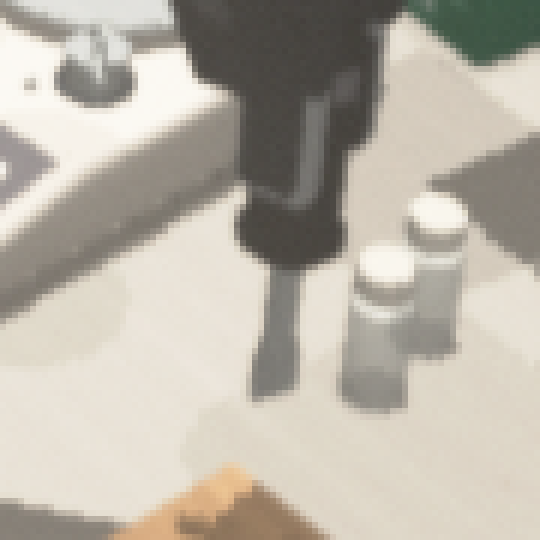

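The screwdriver is held and clear of the stand. Its blade tip is at about (272,395) in the crop, lying broadside along world x. I'll check the blade angle.

```bash
python3 - <<'E'
from h import *
d=np.load("scene1.npz")['d'];W=cloud("scene",d);t=arm.state()['eef_pos']
m=(d>0)&(np.hypot(W[...,0]-t[0],W[...,1]-t[1])<.03)&(W[...,2]<.148)&(W[...,2]>.125);P=W[m]
q=P[P[:,2]<.14,:2]; u,s,v=np.linalg.svd(q-q.mean(0)); print(len(q),np.degrees(np.arctan2(v[0,1],v[0,0]))%180,q.mean(0),P[:,2].min(),s)
go(.581,-.1715,.233)
E
```

```text
25 169.64563744250685 [ 0.4503987  -0.39425592] 0.13213837530730627 [0.02131949 0.00364249]
t 4.35 pos [ 0.451  -0.395   0.2332] yaw 17.91 tiltz [-0.0026  0.0034 -1.    ] F [ 0.87  0.2  -0.97] w 0.268 | shift [0.1726 0.1925 0.0006] turn 0
```

Call:
servo_tool([
  [-1,[0.03,0.034,0],[0,0,8]],
  [-1,[0.06,0.067,0],[0,0,16]],
  [-1,[0.09,0.1,0],[0,0,24]],
  [-1,[0.12,0.134,0],[0,0,32]],
  [-1,[0.15,0.167,0],[0,0,40]],
  [-1,[0.165,0.184,0],[0,0,48]],
  [-1,[0.172,0.192,0],[0,0,56]],
  [-1,[0.172,0.192,0],[0,0,64]],
  [-1,[0.172,0.192,0],[0,0,72]],
  [-1,[0.172,0.192,0],[0,0,80]],
  [-1,[0.172,0.192,0],[0,0,88]],
  [-1,[0.172,0.192,0.01],[0,0,96]],
  [-1,[0.172,0.192,0.02],[0,0,104]],
  [-1,[0.172,0.192,0.035],[0,0,111]],
  [-1,[0.172,0.192,0.045],[0,0,111]],
  [-1,[0.172,0.192,0.05],[0,0,111]],
  [-1,[0.172,0.192,0.05],[0,0,111]],
  [-1,[0.172,0.192,0.05],[0,0,111]],
  [-1,[0.172,0.192,0.05],[0,0,111]],
])

```text
time_s: 6.25
eef_pos: [0.582, -0.1734, 0.1859]
tcp_rot: [3.14, -0.083, 0.002]
force: [0.4, -0.2, -0.7]
width: 0.274
```

```bash
python3 - <<'E'
from h import *
go(.581,-.1722,.165,-93)
t=arm.state()['eef_pos']
p,d=arm.read_camera("scene"); np.savez("scene2.npz",p=p,d=d)
pt,dt=arm.read_camera("top"); np.savez("top2.npz",p=pt,d=dt)
W=cloud("scene",d)
m=(d>0)&(np.hypot(W[...,0]-t[0],W[...,1]-t[1])<.025)&(W[...,2]<.098)&(W[...,2]>.072);P=W[m]
q=P[P[:,2]<.092,:2]; u,s,v=np.linalg.svd(q-q.mean(0)); print(len(q),np.degrees(np.arctan2(v[0,1],v[0,0]))%180,q.mean(0),P[:,2].min(),s)
m=(d>0)&(np.hypot(W[...,0]-.581,W[...,1]+.172)<.02)&(W[...,2]<.068)&(W[...,2]>.06);P=W[m];print(len(P),P.mean(0))
u,v=proj("scene",[.581,-.172,.07])[0].astype(int)
cv2.imwrite("pics/s2.png",cv2.resize(p[v-30:v+30,u-40:u+40,::-1],None,fx=10,fy=10,interpolation=3));print(u,v)
E
```

```text
t 6.25 pos [ 0.582  -0.1734  0.1859] yaw -93.04 tiltz [ 1.2e-03 -6.0e-04 -1.0e+00] F [ 0.41 -0.17 -0.68] w 0.274 | shift [-0.001  -0.0011  0.0209] turn -0.0
4 61.50500381804579 [ 0.58338792 -0.17555758] 0.08486968596447439 [0.00879998 0.00083676]
58 [ 0.57993652 -0.17259732  0.06335565]
368 274
```

View pics/s2.png

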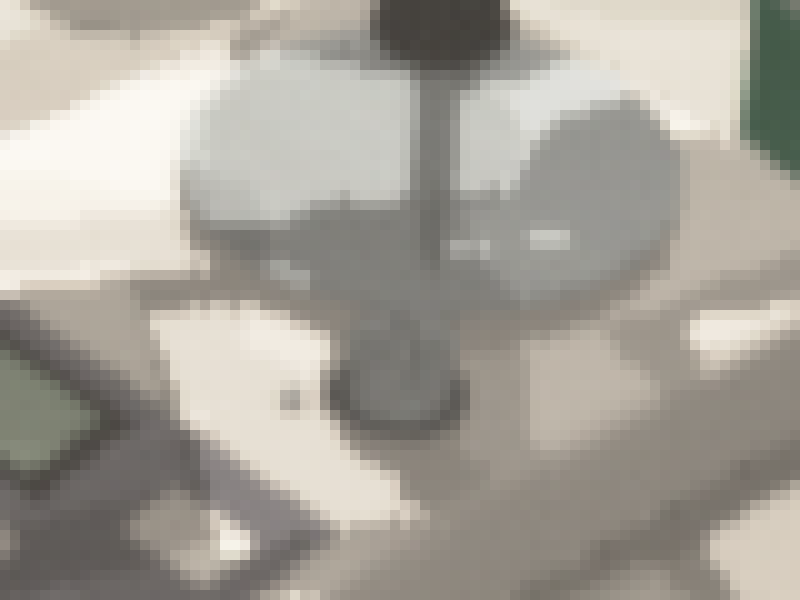

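```bash
python3 - <<'E'
from h import *
for n,t,h in(("scene1",[.4509,-.3948,.233],17.9),("scene2",[.582,-.1734,.1859],-93)):
    f=np.load(n+".npz");g=cv2.cvtColor(f['p'],cv2.COLOR_RGB2GRAY);W=cloud("scene",f['d']);t=np.array(t)
    for dz in(.04,.055,.065,.075,.085,.095,.099):
        u,v=proj("scene",t-[0,0,dz])[0]; r=int(round(v)); c=int(round(u))
        m=(np.hypot(W[r,:,0]-t[0],W[r,:,1]-t[1])<.022)&(abs(W[r,:,2]-(t[2]-dz))<.012)
        k=np.where(m)[0]
        print(n,dz,'pred',round(u,1),'row',r,'seen',(k.min(),k.max(),k.mean()) if len(k) else None, g[r,c-8:c+12])
E
```

```text
scene1 0.04 pred 400.6 row 307 seen (np.int64(391), np.int64(409), np.float64(400.0)) [ 74  72  70  71  71  72  73  72  70  71  71  72  71  72  70  84 136 200
 207 208]
scene1 0.055 pred 399.9 row 314 seen (np.int64(397), np.int64(403), np.float64(399.4)) [227 227 224 211 182 111  93  83  82  83  97 128 147 191 204 214 222 220
 211 190]
scene1 0.065 pred 399.4 row 319 seen (np.int64(397), np.int64(401), np.float64(399.0)) [226 227 227 227 219 172 125 124 127 126 147 203 225 227 227 228 227 226
 222 204]
scene1 0.075 pred 398.9 row 324 seen (np.int64(396), np.int64(401), np.float64(398.5)) [228 228 227 226 210 133 124 125 126 137 179 223 227 227 226 227 227 223
 201 166]
scene1 0.085 pred 398.5 row 328 seen (np.int64(395), np.int64(401), np.float64(398.0)) [228 227 226 222 185 126 122 125 125 124 124 150 212 225 226 226 220 219
 205 167]
scene1 0.095 pred 398.0 row 333 seen (np.int64(394), np.int64(401), np.float64(397.5)) [228 226 222 187 127 122 122 122 125 125 133 167 213 217 215 215 213 207
 171 139]
scene1 0.099 pred 397.8 row 335 seen (np.int64(394), np.int64(398), np.float64(39
[... 577 characters left out ...]
00 202 213
 222 223]
scene2 0.075 pred 369.8 row 259 seen (np.int64(369), np.int64(373), np.float64(371.0)) [201 202 201 199 201 201 190 149 124 121 126 152 195 200 199 201 201 205
 207 159]
scene2 0.085 pred 369.6 row 263 seen (np.int64(370), np.int64(372), np.float64(371.0)) [173 194 197 196 196 189 156 127 119 113 117 140 160 163 157 148 173 157
 150 149]
scene2 0.095 pred 369.4 row 267 seen (np.int64(370), np.int64(371), np.float64(370.5)) [127 128 127 126 127 127 127 126 122 109 109 122 136 140 151 156 153 153
 153 163]
scene2 0.099 pred 369.3 row 269 seen (np.int64(371), np.int64(371), np.float64(371.0)) [130 129 128 125 127 128 128 127 124 114 109 131 154 152 149 169 155 152
 152 152]
```

The blade is seen edge-on at column ~371 (crop 430), and the slot centre is at ~368 (crop 405). So the tip sits about 4 mm to the right, across the slot. I'll shift it and then lower gently.

Call:
servo_tool([
  [-1,[-0.0035,-0.002,0],[0,0,0]],
  [-1,[-0.0035,-0.002,0.005],[0,0,0]],
  [-1,[-0.0035,-0.002,0.01],[0,0,0]],
  [-1,[-0.0035,-0.002,0.014],[0,0,0]],
  [-1,[-0.0035,-0.002,0.017],[0,0,0]],
  [-1,[-0.0035,-0.002,0.019],[0,0,0]],
  [-1,[-0.0035,-0.002,0.02],[0,0,0]],
  [-1,[-0.0035,-0.002,0.021],[0,0,0]],
  [-1,[-0.0035,-0.002,0.022],[0,0,0]],
  [-1,[-0.0035,-0.002,0.023],[0,0,0]],
  [-1,[-0.0035,-0.002,0.024],[0,0,0]],
  [-1,[-0.0035,-0.002,0.024],[0,0,0]],
  [-1,[-0.0035,-0.002,0.024],[0,0,0]],
])

```text
time_s: 7.65
eef_pos: [0.5781, -0.171, 0.1613]
tcp_rot: [3.14, -0.084, 0.0]
force: [-0.1, 0.5, -0.6]
width: 0.27
```

```bash
python3 -c "
from h import *
go(.5786,-.1712,.165,-93);print(arm.state()['moment'])"
```

```text
t 7.65 pos [ 0.5781 -0.171   0.1613] yaw -93.08 tiltz [ 0. -0. -1.] F [-0.12  0.52 -0.64] w 0.27 | shift [ 0.0005  0.0002 -0.0037] turn -0.1
[-2.34517313e-02 -1.04175494e-02 -4.74829899e-05]
```

No force, with the tip about 3 mm below the screw's top, so the blade seems to be in the slot. I'll go on down to the bottom.

Call:
servo_tool([
  [-1,[0,0,0.001],[0,0,0]],
  [-1,[0,0,0.002],[0,0,0]],
  [-1,[0,0,0.003],[0,0,0]],
  [-1,[0,0,0.0035],[0,0,0]],
  [-1,[0,0,0.0035],[0,0,0]],
  [-1,[0,0,0.0035],[0,0,0]],
])

```text
time_s: 8.25
eef_pos: [0.5781, -0.171, 0.1578]
tcp_rot: [-3.14, 0.085, 0.0]
force: [-0.7, -0.1, -1.1]
width: 0.272
```

```bash
python3 -c "
from h import *
go(.5786,-.1712,.165,-93);print(arm.state()['moment'])"
```

```text
t 8.25 pos [ 0.5781 -0.171   0.1578] yaw -93.08 tiltz [-0.  0. -1.] F [-0.7  -0.07 -1.14] w 0.272 | shift [ 0.0005  0.0002 -0.0072] turn -0.1
[ 0.02261405  0.01753308 -0.01502934]
```

Call:
servo_tool([
  [-1,[0,0.0002,0],[0,0,-5]],
  [-1,[0,0.0004,0],[0,0,-10]],
  [-1,[0.0001,0.0006,0],[0,0,-15]],
  [-1,[0.0001,0.0008,0],[0,0,-20]],
  [-1,[0.0002,0.001,0],[0,0,-25]],
  [-1,[0.0003,0.0012,0],[0,0,-30]],
  [-1,[0.0004,0.0014,0],[0,0,-35]],
  [-1,[0.0006,0.0015,0],[0,0,-40]],
  [-1,[0.0006,0.0015,0],[0,0,-40]],
  [-1,[0.0006,0.0015,0],[0,0,-40]],
])

```text
time_s: 9.25
eef_pos: [0.5789, -0.1724, 0.1578]
tcp_rot: [2.981, 0.992, 0.001]
force: [0.4, 1.2, -1.0]
width: 0.275
```

```bash
python3 -c "
from h import *
go(.5786,-.1712,.1578,-93);print(arm.state()['moment'])"
```

```text
t 9.25 pos [ 0.5789 -0.1724  0.1578] yaw -53.2 tiltz [ 5.e-04  2.e-04 -1.e+00] F [ 0.43  1.19 -0.96] w 0.275 | shift [ 0.0005 -0.0011  0.    ] turn 39.8
[ 0.08976438 -0.15920577 -0.06659997]
```

The resisting moment is 0.067 N m, so the lock is turning. I'll continue.

Call:
servo_tool([
  [-1,[0,0.0002,0],[0,0,-5]],
  [-1,[0,0.0004,0],[0,0,-10]],
  [-1,[0.0001,0.0006,0],[0,0,-15]],
  [-1,[0.0001,0.0008,0],[0,0,-20]],
  [-1,[0.0002,0.001,0],[0,0,-25]],
  [-1,[0.0003,0.0012,0],[0,0,-30]],
  [-1,[0.0004,0.0014,0],[0,0,-35]],
  [-1,[0.0006,0.0015,0],[0,0,-40]],
  [-1,[0.0007,0.0017,0],[0,0,-45]],
  [-1,[0.0008,0.0018,0],[0,0,-48]],
  [-1,[0.0008,0.0018,0],[0,0,-48]],
  [-1,[0.0008,0.0018,0],[0,0,-48]],
])

```text
time_s: 10.45
eef_pos: [0.5807, -0.173, 0.1578]
tcp_rot: [-2.32, -2.118, -0.002]
force: [2.3, 2.2, -1.4]
width: 0.273
```

```bash
python3 -c "
from h import *
go(.5786,-.1712,.1578,-93);print(arm.state()['moment'])"
```

```text
t 10.45 pos [ 0.5807 -0.173   0.1578] yaw -5.21 tiltz [ 8.e-04  8.e-04 -1.e+00] F [ 2.35  2.23 -1.44] w 0.273 | shift [ 0.0016 -0.0022  0.    ] turn 87.8
[ 0.56898722 -0.43125035 -0.08181613]
```

Call:
servo_tool([
  [-1,[0,0.0001,0],[0,0,-3]],
  [-1,[0,0.0003,0],[0,0,-6]],
  [-1,[0,0.0003,0],[0,0,-8]],
  [-1,[0,0.0003,0],[0,0,-8]],
])

```text
time_s: 10.85
eef_pos: [0.581, -0.173, 0.1579]
tcp_rot: [-2.166, -2.275, -0.002]
force: [2.0, 3.2, -1.2]
width: 0.268
```

```bash
python3 -c "
from h import *
go(.5786,-.1712,.1578,-93);print(arm.state()['moment'])"
```

```text
t 10.85 pos [ 0.581  -0.173   0.1579] yaw 2.82 tiltz [ 8.e-04  8.e-04 -1.e+00] F [ 1.98  3.22 -1.24] w 0.268 | shift [ 0.0019 -0.0023  0.0001] turn 95.8
[ 0.69076106 -0.45985962 -0.08735397]
```

Call:
servo_tool([
  [-1,[0,0.0001,0],[0,0,-3]],
  [-1,[0,0.0002,0],[0,0,-6]],
  [-1,[0,0.0002,0],[0,0,-6]],
])

```text
time_s: 11.15
eef_pos: [0.5812, -0.173, 0.1578]
tcp_rot: [-2.045, -2.385, -0.002]
force: [2.1, 3.1, -1.7]
width: 0.273
```

```bash
python3 -c "
from h import *
go(.5786,-.1712,.1578,-93);print(arm.state()['moment'])"
```

```text
t 11.15 pos [ 0.5812 -0.173   0.1578] yaw 8.77 tiltz [ 8.0e-04  1.1e-03 -1.0e+00] F [ 2.09  3.14 -1.74] w 0.273 | shift [ 0.0021 -0.0023  0.    ] turn 101.8
[ 0.81106372 -0.51164124 -0.13640501]
```

Call:
servo_tool([
  [-1,[0,-0.0001,0],[0,0,3]],
  [-1,[0,-0.0003,0],[0,0,6]],
  [-1,[0,-0.0003,0],[0,0,8]],
  [-1,[0,-0.0003,0],[0,0,8]],
  [-1,[0,-0.0003,-0.005],[0,0,8]],
  [-1,[0,-0.0003,-0.015],[0,0,8]],
  [-1,[0,-0.0003,-0.035],[0,0,8]],
  [-1,[0,-0.0003,-0.065],[0,0,8]],
  [-1,[0,-0.0003,-0.08],[0,0,8]],
  [-1,[0,-0.0003,-0.08],[0,0,8]],
  [-1,[0,-0.0003,-0.08],[0,0,8]],
])

```text
time_s: 12.25
eef_pos: [0.58, -0.1741, 0.2383]
tcp_rot: [2.203, 2.239, -0.002]
force: [-0.2, 0.2, -1.6]
width: 0.274
```

```bash
python3 - <<'E'
from h import *
go(.4513,-.3983,.238,18)
p,d=arm.read_camera("scene"); np.savez("scene3.npz",p=p,d=d)
u,v=proj("scene",[.581,-.172,.064])[0].astype(int)
cv2.imwrite("pics/s3.png",cv2.resize(p[v-30:v+30,u-40:u+40,::-1],None,fx=10,fy=10,interpolation=3));print(u,v)
E
```

```text
t 12.25 pos [ 0.58   -0.1741  0.2383] yaw 0.92 tiltz [-4.0e-04 -1.3e-03 -1.0e+00] F [-0.23  0.25 -1.63] w 0.274 | shift [-0.2222 -0.1323  0.0006] turn -17.1
368 277
```

View pics/s3.png

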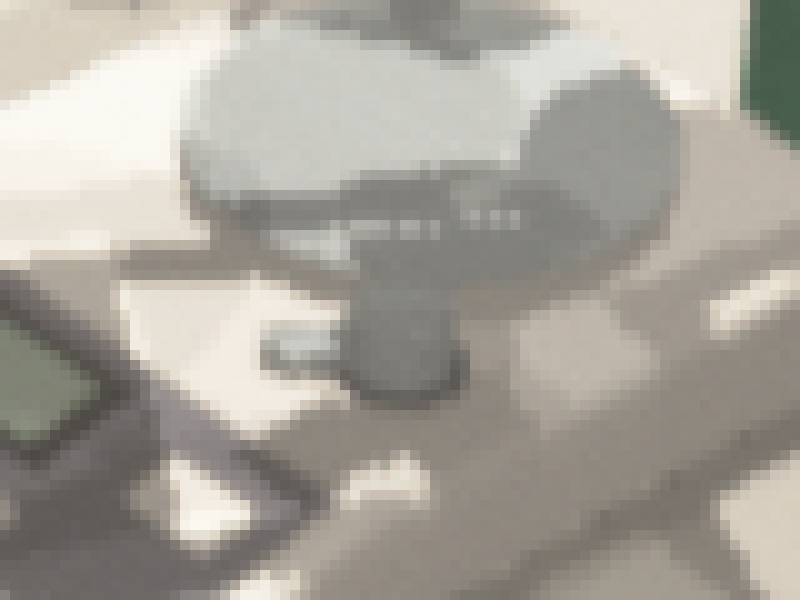

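The tongue now points left at (265–340, 350), clear of the pan and near its stop. Back to the stand.

Call:
servo_tool([
  [-1,[-0.03,-0.018,0],[0,0,-4]],
  [-1,[-0.067,-0.04,0],[0,0,-8]],
  [-1,[-0.104,-0.062,0],[0,0,-12]],
  [-1,[-0.141,-0.084,0],[0,0,-15]],
  [-1,[-0.178,-0.106,0],[0,0,-17]],
  [-1,[-0.207,-0.123,0],[0,0,-17]],
  [-1,[-0.222,-0.132,0],[0,0,-17]],
  [-1,[-0.222,-0.132,0],[0,0,-17]],
  [-1,[-0.222,-0.132,0],[0,0,-17]],
  [-1,[-0.222,-0.132,0],[0,0,-17]],
  [-1,[-0.222,-0.132,0],[0,0,-17]],
])

```text
time_s: 13.4
eef_pos: [0.4529, -0.396, 0.2377]
tcp_rot: [-1.845, -2.542, -0.001]
force: [0.2, 0.0, -1.1]
width: 0.272
```

```bash
python3 - <<'E'
from h import *
go(.4513,-.3983,.113,18)
t=arm.state()['eef_pos']
p,d=arm.read_camera("scene"); np.savez("scene4.npz",p=p,d=d); W=cloud("scene",d)
for z0 in (.14,.145,.15,.16,.17):
    m=(d>0)&(np.hypot(W[...,0]-t[0],W[...,1]-t[1])<.03)&(abs(W[...,2]-z0)<.004);P=W[m];print(z0,len(P),P.mean(0).round(4))
for dz in(.055,.065,.075,.085,.095):
    u,v=proj("scene",t-[0,0,dz])[0]; r=int(round(v))
    m=(np.hypot(W[r,:,0]-t[0],W[r,:,1]-t[1])<.022)&(abs(W[r,:,2]-(t[2]-dz))<.012); k=np.where(m)[0]; print(dz,round(u,1),k.min(),k.max())
m=(d>0)&(np.hypot(W[...,0]-.451,W[...,1]+.397)<.07)&(abs(W[...,2]-.062)<.004);print(cv2.minAreaRect(W[m][:,:2].astype(np.float32)))
u,v=proj("scene",[.451,-.397,.08])[0].astype(int)
cv2.imwrite("pics/s4.png",cv2.resize(p[v-45:v+30,u-50:u+50,::-1],None,fx=8,fy=8,interpolation=3));print(u,v)
E
```

```text
t 13.4 pos [ 0.4529 -0.396   0.2377] yaw 18.04 tiltz [-2.e-04  8.e-04 -1.e+00] F [ 0.18  0.01 -1.1 ] w 0.272 | shift [-0.0018 -0.0023  0.1247] turn 0.0
0.14 22 [ 0.4528 -0.3959  0.1405]
0.145 28 [ 0.4521 -0.396   0.145 ]
0.15 25 [ 0.4511 -0.396   0.1497]
0.16 23 [ 0.4506 -0.397   0.1599]
0.17 28 [ 0.4506 -0.3973  0.1702]
0.055 401.6 399 404
0.065 401.1 398 403
0.075 400.6 398 402
0.085 400.1 396 403
0.095 399.6 396 403
((0.4507293701171875, -0.39640486240386963), (0.05950173735618591, 0.08247629553079605), 2.879199981689453)
396 358
```

View pics/s4.png

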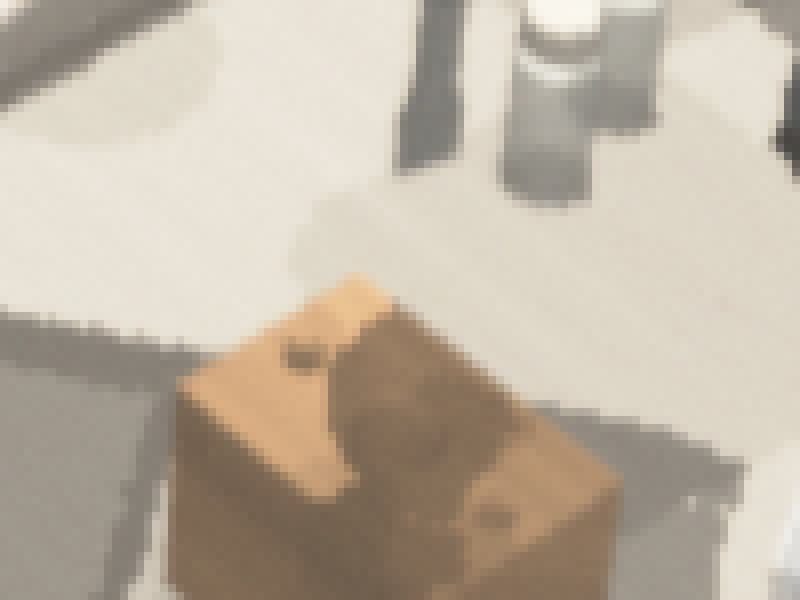

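```bash
python3 - <<'E'
from h import *
f=lambda a,b:(346+a/8-.44,313+b/8-.44)
print('hole',onplane("scene",*f(398,437),.062),'tip',onplane("scene",*f(429,165),.2377-.1006))
go(.4513,-.3983,.113,18)
E
```

```text
hole [ 0.44968912 -0.39788772  0.062     ] tip [ 0.45251477 -0.39605935  0.1371    ]
t 13.45 pos [ 0.4529 -0.3962  0.2378] yaw 18.04 tiltz [-1.e-04  4.e-04 -1.e+00] F [ 0.26 -0.48 -0.47] w 0.274 | shift [-0.0015 -0.0022  0.1248] turn 0.0
```

The small holes are at (305,357) and (492,518), so the middle hole is near (398,437). The blade tip is at (429,165). Converted to world, the tip has to move about −2 mm in both x and y.

Call:
servo_tool([
  [-1,[-0.0012,-0.0027,0.02],[0,0,0]],
  [-1,[-0.0012,-0.0027,0.045],[0,0,0]],
  [-1,[-0.0012,-0.0027,0.06],[0,0,0]],
  [-1,[-0.0012,-0.0027,0.068],[0,0,0]],
  [-1,[-0.0012,-0.0027,0.074],[0,0,0]],
  [-1,[-0.0012,-0.0027,0.079],[0,0,0]],
  [-1,[-0.0012,-0.0027,0.084],[0,0,0]],
  [-1,[-0.0012,-0.0027,0.084],[0,0,0]],
])

```text
time_s: 14.25
eef_pos: [0.4499, -0.3994, 0.1536]
tcp_rot: [-1.848, -2.54, -0.0]
force: [1.0, -0.1, -0.6]
width: 0.27
```

```bash
python3 - <<'E'
from h import *
go(.4507,-.3982,.108,18)
E
```

```text
t 14.25 pos [ 0.4499 -0.3994  0.1536] yaw 17.92 tiltz [-2.e-04  3.e-04 -1.e+00] F [ 0.97 -0.14 -0.62] w 0.27 | shift [0.0009 0.0011 0.0456] turn -0.1
```

Call:
servo_tool([
  [-1,[0.0008,0.0006,0.01],[0,0,0]],
  [-1,[0.0008,0.0006,0.022],[0,0,0]],
  [-1,[0.0008,0.0006,0.033],[0,0,0]],
  [-1,[0.0008,0.0006,0.04],[0,0,0]],
  [-1,[0.0008,0.0006,0.043],[0,0,0]],
  [-1,[0.0008,0.0006,0.045],[0,0,0]],
  [-1,[0.0008,0.0006,0.046],[0,0,0]],
  [-1,[0.0008,0.0006,0.046],[0,0,0]],
])

```text
time_s: 15.05
eef_pos: [0.4504, -0.3988, 0.108]
tcp_rot: [1.848, 2.54, -0.0]
force: [0.1, 0.7, -1.3]
width: 0.275
```

```bash
python3 - <<'E'
from h import *
go(.4507,-.3982,.106,18)
E
```

```text
t 15.05 pos [ 0.4504 -0.3988  0.108 ] yaw 17.91 tiltz [ 3.e-04 -4.e-04 -1.e+00] F [ 0.07  0.71 -1.26] w 0.275 | shift [0.0005 0.0005 0.002 ] turn -0.1
```

Call:
servo_tool([
  [-1,[0,0,0.0013],[0,0,0]],
  [-1,[0,0,0.0013],[0,0,0]],
  [-0.2,[0,0,0.0013],[0,0,0]],
  [0.2,[0,0,0.0013],[0,0,0]],
  [0.6,[0,0,0.0013],[0,0,0]],
  [0.6,[0,0,0.0013],[0,0,0]],
  [0.6,[0,0,0.0013],[0,0,0]],
  [0.6,[0,0,-0.02],[0,0,0]],
  [0.6,[0,0,-0.06],[0,0,0]],
  [0.6,[0,0,-0.1],[0,0,0]],
  [0.6,[0,0,-0.13],[0,0,0]],
  [0.6,[0,0,-0.142],[0,0,0]],
  [0.6,[0,0,-0.142],[0,0,0]],
  [0.6,[0,0,-0.142],[0,0,0]],
])

```text
time_s: 16.45
eef_pos: [0.4496, -0.3979, 0.2484]
tcp_rot: [-1.847, -2.538, -0.001]
force: [-0.7, -1.0, -1.4]
width: 0.796
```

```bash
python3 - <<'E'
from h import *
go(.43,-.05,.25,18)
go(.442,.1195,.25,18)
go(.442,.1195,.25,90)
p,d=arm.read_camera("scene"); W=cloud("scene",d)
P=W[(d>0)&(np.hypot(W[...,0]-.45,W[...,1]+.397)<.03)&(W[...,2]>.07)&(W[...,2]<.15)];print('handle',len(P),P.mean(0),P[:,2].max())
for z0 in(.085,.105,.125):
    q=P[abs(P[:,2]-z0)<.01];print(z0,len(q),q.mean(0))
E
```

```text
t 16.45 pos [ 0.4496 -0.3979  0.2484] yaw 17.91 tiltz [-0.0017  0.0021 -1.    ] F [-0.68 -1.03 -1.38] w 0.796 | shift [ 0.337   0.0883 -0.0009] turn -0.1
t 16.45 pos [ 0.4496 -0.3979  0.2484] yaw 17.91 tiltz [-0.0017  0.0021 -1.    ] F [-0.68 -1.03 -1.38] w 0.796 | shift [ 0.4946  0.1519 -0.0005] turn -0.1
t 16.45 pos [ 0.4496 -0.3979  0.2484] yaw 17.91 tiltz [-0.0017  0.0021 -1.    ] F [-0.68 -1.03 -1.38] w 0.796 | shift [ 0.4946  0.1519 -0.0005] turn -72.1
handle 554 [ 0.44481418 -0.40330504  0.1106731 ] 0.13972708308944182
0.085 124 [ 0.44346284 -0.40485679  0.08521556]
0.105 127 [ 0.44337237 -0.40454394  0.10443275]
0.125 164 [ 0.44388436 -0.40376663  0.12545599]
```

The screwdriver stands upright in its hole with its top at 0.14 m. Next is the nearer pot, B.

Call:
servo_tool([
  [0.2,[0.03,0.009,0],[0,0,0]],
  [0.2,[0.075,0.023,0],[0,0,0]],
  [0.2,[0.12,0.037,0],[0,0,0]],
  [0.2,[0.165,0.051,0],[0,0,0]],
  [0.2,[0.21,0.065,0],[0,0,0]],
  [0.2,[0.255,0.078,0],[0,0,0]],
  [0.2,[0.3,0.092,0],[0,0,0]],
  [0.2,[0.345,0.106,0],[0,0,0]],
  [0.2,[0.39,0.12,0],[0,0,0]],
  [0.2,[0.435,0.134,0],[0,0,0]],
  [0.2,[0.475,0.146,0],[0,0,0]],
  [0.2,[0.4945,0.152,0.02],[0,0,0]],
  [0.2,[0.4945,0.152,0.05],[0,0,0]],
  [0.2,[0.4945,0.152,0.09],[0,0,0]],
  [0.2,[0.4945,0.152,0.115],[0,0,0]],
  [0.2,[0.4945,0.152,0.12],[0,0,0]],
  [0.2,[0.4945,0.152,0.12],[0,0,0]],
])

```text
time_s: 18.2
eef_pos: [0.4415, 0.1186, 0.1283]
tcp_rot: [-1.846, -2.537, 0.004]
force: [0.6, -0.2, 0.4]
width: 0.598
```

```bash
python3 - <<'E'
from h import *
go(.442,.1195,.086)
E
```

```text
t 18.2 pos [0.4415 0.1186 0.1283] yaw 17.91 tiltz [-4.6e-03 -1.0e-04 -1.0e+00] F [ 0.57 -0.24  0.36] w 0.598 | shift [0.0007 0.0009 0.0423] turn 0
```

Call:
servo_tool([
  [0.2,[0.0007,0.0009,0.02],[0,0,0]],
  [0.2,[0.0007,0.0009,0.035],[0,0,0]],
  [0.2,[0.0007,0.0009,0.042],[0,0,0]],
  [0.2,[0.0007,0.0009,0.042],[0,0,0]],
  [-0.3,[0.0007,0.0009,0.042],[0,0,0]],
  [-0.6,[0.0007,0.0009,0.042],[0,0,0]],
  [-1,[0.0007,0.0009,0.042],[0,0,0]],
  [-1,[0.0007,0.0009,0.042],[0,0,0]],
  [-1,[0.0007,0.0009,0.042],[0,0,0]],
  [-1,[0.0007,0.0009,0.042],[0,0,0]],
])

```text
time_s: 19.2
eef_pos: [0.4436, 0.1196, 0.0887]
tcp_rot: [1.848, 2.54, 0.001]
force: [-1.0, -0.7, 5.9]
width: 0.169
```

Call:
servo_tool([
  [-1,[0,0,-0.01],[0,0,0]],
  [-1,[0,0,-0.025],[0,0,0]],
  [-1,[0,0,-0.05],[0,0,0]],
  [-1,[0,0,-0.08],[0,0,0]],
  [-1,[0,0,-0.095],[0,0,0]],
  [-1,[0,0,-0.1],[0,0,0]],
  [-1,[0,0,-0.1],[0,0,0]],
  [-1,[0,0,-0.1],[0,0,0]],
])

```text
time_s: 20.0
eef_pos: [0.4428, 0.1196, 0.1873]
tcp_rot: [-1.848, -2.539, 0.001]
force: [-0.1, -0.6, -1.4]
width: 0.171
```

```bash
python3 - <<'E'
from h import *
go(.433,.2205,.188)
p,d=arm.read_camera("scene"); np.savez("scene5.npz",p=p,d=d); W=cloud("scene",d)
P=W[(d>0)&(np.hypot(W[...,0]-.442,W[...,1]-.1195)<.027)&(W[...,2]>.006)&(W[...,2]<.065)]
for z0 in np.arange(.01,.07,.006):
    q=P[abs(P[:,2]-z0)<.003]
    if len(q): print(z0.round(3),len(q),q.mean(0).round(4),np.ptp(q,0).round(4))
u,v=proj("scene",[.442,.1195,.05])[0].astype(int)
cv2.imwrite("pics/s5.png",cv2.resize(p[v-60:v+30,u-60:u+60,::-1],None,fx=6,fy=6,interpolation=3))
E
```

```text
t 20.0 pos [0.4428 0.1196 0.1873] yaw 17.91 tiltz [-0.0012 -0.     -1.    ] F [-0.14 -0.63 -1.45] w 0.171 | shift [ 0.0991  0.0217 -0.0007] turn 0
0.01 20 [0.4401 0.1186 0.0092] [0.0254 0.0319 0.0051]
0.016 18 [0.4386 0.1196 0.0163] [0.0157 0.0239 0.0053]
0.022 28 [0.4424 0.1229 0.0213] [0.0175 0.0198 0.0058]
0.028 8 [0.4413 0.1245 0.0287] [0.0098 0.0112 0.0056]
0.034 9 [0.4423 0.1238 0.033 ] [0.0108 0.0062 0.0032]
```

View pics/s5.png

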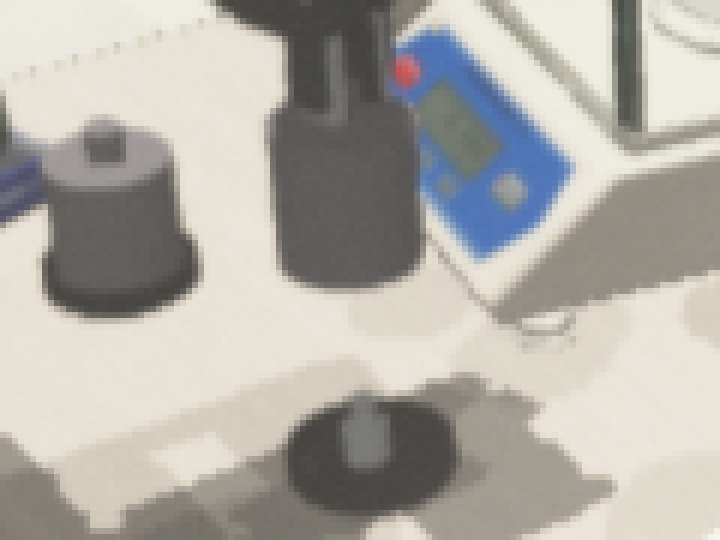

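The dish at (370,460) holds the small weight, so the large one must be in pot A (left, (115,220)). I'll put this cover back.

Call:
servo_tool([
  [-1,[0,0,0.03],[0,0,0]],
  [-1,[0,0,0.06],[0,0,0]],
  [-1,[0,0,0.08],[0,0,0]],
  [-1,[0,0,0.09],[0,0,0]],
  [-1,[0,0,0.095],[0,0,0]],
  [-1,[0,0,0.098],[0,0,0]],
  [-1,[0,0,0.099],[0,0,0]],
  [-1,[0,0,0.099],[0,0,0]],
  [-0.5,[0,0,0.099],[0,0,0]],
  [0,[0,0,0.099],[0,0,0]],
  [0.2,[0,0,0.099],[0,0,0]],
  [0.2,[0,0,0.099],[0,0,0]],
  [0.2,[0,0,0.08],[0,0,0]],
  [0.2,[0,0,0.05],[0,0,0]],
  [0.2,[0,0,0.03],[0,0,0]],
  [0.2,[0,0,0.03],[0,0,0]],
  [0.2,[0,0,0.03],[0,0,0]],
])

```text
time_s: 21.75
eef_pos: [0.4434, 0.1196, 0.158]
tcp_rot: [1.848, 2.54, 0.001]
force: [-0.0, -0.4, 0.2]
width: 0.601
```

```bash
python3 - <<'E'
from h import *
go(.4247,.321,.128)
p,d=arm.read_camera("scene"); W=cloud("scene",d)
P=W[(d>0)&(np.hypot(W[...,0]-.442,W[...,1]-.1195)<.04)]
for z in(.0625,.0775):
    q=P[abs(P[:,2]-z)<.004]; print(len(q),q.mean(0) if len(q) else 0)
E
```

```text
t 21.75 pos [0.4434 0.1196 0.158 ] yaw 17.92 tiltz [ 9.e-04 -0.e+00 -1.e+00] F [-0.05 -0.38  0.23] w 0.601 | shift [0.1974 0.0441 0.0299] turn 0
230 [0.43989389 0.11445787 0.06266915]
35 [0.44123732 0.11780296 0.07784793]
```

Call:
servo_tool([
  [0.2,[0.03,0.007,0],[0,0,0]],
  [0.2,[0.075,0.017,0],[0,0,0]],
  [0.2,[0.12,0.027,0],[0,0,0]],
  [0.2,[0.16,0.036,0],[0,0,0]],
  [0.2,[0.188,0.043,0],[0,0,0]],
  [0.2,[0.1974,0.0448,0.01],[0,0,0]],
  [0.2,[0.1974,0.0448,0.03],[0,0,0]],
  [0.2,[0.1974,0.0448,0.04],[0,0,0]],
  [0.2,[0.1974,0.0448,0.04],[0,0,0]],
  [0.2,[0.1974,0.0448,0.04],[0,0,0]],
])

```text
time_s: 22.8
eef_pos: [0.4252, 0.3203, 0.1172]
tcp_rot: [-1.85, -2.538, 0.003]
force: [-0.3, 0.2, 0.2]
width: 0.603
```

```bash
python3 - <<'E'
from h import *
go(.425,.3212,.0865)
E
```

```text
t 22.8 pos [0.4252 0.3203 0.1172] yaw 17.84 tiltz [-1.7e-03 -9.0e-04 -1.0e+00] F [-0.3   0.23  0.23] w 0.603 | shift [0.0009 0.0002 0.0306] turn 0
```

Call:
servo_tool([
  [0.2,[0.0009,0,0.015],[0,0,0]],
  [0.2,[0.0009,0,0.026],[0,0,0]],
  [0.2,[0.0009,0,0.03],[0,0,0]],
  [0.2,[0.0009,0,0.03],[0,0,0]],
  [-0.3,[0.0009,0,0.03],[0,0,0]],
  [-0.6,[0.0009,0,0.03],[0,0,0]],
  [-1,[0.0009,0,0.03],[0,0,0]],
  [-1,[0.0009,0,0.03],[0,0,0]],
  [-1,[0.0009,0,0.03],[0,0,0]],
  [-1,[0.0009,0,0.03],[0,0,0]],
])

```text
time_s: 23.8
eef_pos: [0.4253, 0.3222, 0.0886]
tcp_rot: [1.848, 2.54, 0.002]
force: [-0.2, -0.0, 6.3]
width: 0.174
```

Call:
servo_tool([
  [-1,[0,0,-0.01],[0,0,0]],
  [-1,[0,0,-0.025],[0,0,0]],
  [-1,[0,0,-0.05],[0,0,0]],
  [-1,[0,0,-0.08],[0,0,0]],
  [-1,[-0.01,-0.002,-0.095],[0,0,0]],
  [-1,[-0.04,-0.009,-0.095],[0,0,0]],
  [-1,[-0.075,-0.017,-0.095],[0,0,0]],
  [-1,[-0.093,-0.021,-0.095],[0,0,0]],
  [-1,[-0.0987,-0.0226,-0.095],[0,0,0]],
  [-1,[-0.0987,-0.0226,-0.095],[0,0,0]],
  [-1,[-0.0987,-0.0226,-0.095],[0,0,0]],
])

```text
time_s: 24.9
eef_pos: [0.4339, 0.2216, 0.1828]
tcp_rot: [-1.848, -2.54, -0.001]
force: [0.5, -0.4, -0.9]
width: 0.175
```

```bash
python3 - <<'E'
from h import *
go(.434,.2203,.0865)
for n in("scene","top"):
    p,d=arm.read_camera(n); np.savez(n+"6.npz",p=p,d=d); W=cloud(n,d)
    P=W[(d>0)&(np.hypot(W[...,0]-.4247,W[...,1]-.321)<.027)&(W[...,2]>.006)&(W[...,2]<.065)]
    for z0 in np.arange(.01,.07,.006):
        q=P[abs(P[:,2]-z0)<.003]
        if len(q): print(n,z0.round(3),len(q),q.mean(0).round(4),((q.max(0)+q.min(0))/2).round(4),np.ptp(q,0).round(4))
u,v=proj("scene",[.4247,.321,.03])[0].astype(int)
p=np.load("scene6.npz")['p'];cv2.imwrite("pics/s6.png",cv2.resize(p[v-45:v+45,max(u-60,0):u+60,::-1],None,fx=6,fy=6,interpolation=3))
E
```

```text
t 24.9 pos [0.4339 0.2216 0.1828] yaw 17.91 tiltz [ 1.e-04  3.e-04 -1.e+00] F [ 0.53 -0.35 -0.93] w 0.175 | shift [-0.0012 -0.0004  0.0963] turn 0
scene 0.01 30 [0.4181 0.3097 0.0096] [0.4262 0.3108 0.0096] [0.042  0.0301 0.0053]
scene 0.016 25 [0.4169 0.3102 0.0162] [0.4197 0.3119 0.016 ] [0.03   0.0218 0.0059]
scene 0.022 21 [0.4177 0.3099 0.0221] [0.4186 0.3151 0.022 ] [0.0255 0.0236 0.0054]
scene 0.028 22 [0.4152 0.3099 0.0283] [0.4182 0.3134 0.0281] [0.0266 0.0164 0.0057]
scene 0.034 47 [0.4194 0.3161 0.0343] [0.42   0.3184 0.0341] [0.0307 0.033  0.0057]
scene 0.04 13 [0.4183 0.3138 0.0386] [0.4186 0.3135 0.0398] [0.0153 0.0175 0.0057]
scene 0.046 12 [0.4194 0.3162 0.0454] [0.4207 0.3198 0.0461] [0.0159 0.0193 0.0058]
scene 0.052 23 [0.4206 0.3179 0.0513] [0.4199 0.3207 0.0515] [0.0185 0.0197 0.0049]
top 0.01 5 [0.4164 0.3342 0.0078] [0.4171 0.3245 0.0084] [0.0169 0.039  0.0027]
top 0.016 4 [0.4148 0.3055 0.0166] [0.4154 0.306  0.0165] [0.0048 0.0027 0.0029]
top 0.022 4 [0.417  0.3067 0.0197] [0.4164 0.3066 0.0197] [0.0072 0.0044 0.0005]
top 0.028 4 [0.4139 0.3151 0.0288] [0.4135 0.3201 0.0282] [0.0073 0.0297 0.005 ]
top 0.034 29 [0.4147 0.3192 0.0342] [0.4164 0.3204 0.0341] [0.0191 0.0297 0.0057]
top 0.04 22 [0.4135 0.3174 0.0384] [0.4173 0.3189 0.0392] [0.0213 0.0288 0.0042]
top 0.046 15 [0.4198 0.3201 0.0468] [0.4202 0.3202 0.0464] [0.014  0.016  0.0045]
top 0.052 31 [0.4194 0.3203 0.0519] [0.4198 0.32   0.0519] [0.0141 0.0168 0.0053]
top 0.058 3 [0.4235 0.3148 0.0561] [0.4231 0.316  0.0561] [0.0024 0.0076 0.0022]
```

View pics/s6.png

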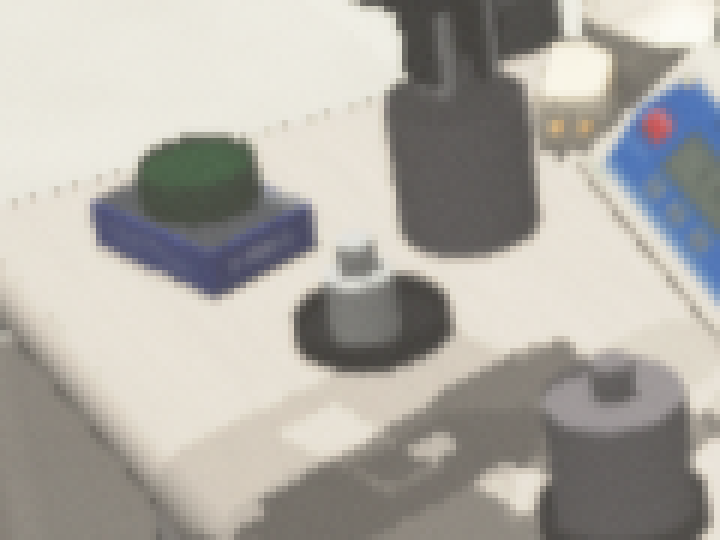

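The large weight stands in pot A's dish at (362,290), with its knob top near (0.420, 0.320). I'll set the cover on the clear bench.

Call:
servo_tool([
  [-1,[0,0,0.03],[0,0,0]],
  [-1,[0,0,0.06],[0,0,0]],
  [-1,[0,0,0.08],[0,0,0]],
  [-1,[0,0,0.09],[0,0,0]],
  [-1,[0,0,0.094],[0,0,0]],
  [-1,[0,0,0.0965],[0,0,0]],
  [-1,[0,0,0.097],[0,0,0]],
  [-1,[0,0,0.097],[0,0,0]],
  [-0.5,[0,0,0.097],[0,0,0]],
  [0,[0,0,0.097],[0,0,0]],
  [0.2,[0,0,0.097],[0,0,0]],
  [0.2,[0,0,0.097],[0,0,0]],
  [0.2,[0,0,0.08],[0,0,0]],
  [0.2,[0,0,0.05],[0,0,0]],
  [0.2,[0,0,0.03],[0,0,0]],
  [0.2,[0,0,0.03],[0,0,0]],
  [0.2,[0,0,0.03],[0,0,0]],
])

```text
time_s: 26.7
eef_pos: [0.4339, 0.2212, 0.1529]
tcp_rot: [1.848, 2.54, 0.001]
force: [0.4, 0.0, 0.1]
width: 0.599
```

```bash
python3 - <<'E'
from h import *
go(.42,.320,.158)
p,d=arm.read_camera("scene"); W=cloud("scene",d)
P=W[(d>0)&(np.hypot(W[...,0]-.434,W[...,1]-.2203)<.04)]
for z in(.0595,.0745):
    q=P[abs(P[:,2]-z)<.004]; print(len(q),q.mean(0) if len(q) else 0)
E
```

```text
t 26.7 pos [0.4339 0.2212 0.1529] yaw 17.92 tiltz [ 7.e-04  1.e-04 -1.e+00] F [0.35 0.05 0.12] w 0.599 | shift [ 0.0983  0.0172 -0.0051] turn 0
197 [0.43202028 0.21571539 0.05976593]
32 [0.43437523 0.22020188 0.07418309]
```

Call:
servo_tool([
  [0.2,[0.03,0.005,0],[0,0,0]],
  [0.2,[0.065,0.011,0],[0,0,0]],
  [0.2,[0.09,0.016,0.01],[0,0,0]],
  [0.2,[0.0983,0.0172,0.03],[0,0,0]],
  [0.2,[0.0983,0.0172,0.055],[0,0,0]],
  [0.2,[0.0983,0.0172,0.063],[0,0,0]],
  [0.2,[0.0983,0.0172,0.063],[0,0,0]],
  [0.2,[0.0983,0.0172,0.063],[0,0,0]],
])

```text
time_s: 27.55
eef_pos: [0.4201, 0.3197, 0.0897]
tcp_rot: [-1.849, -2.539, 0.001]
force: [0.2, -0.6, 0.3]
width: 0.602
```

```bash
python3 - <<'E'
from h import *
go(.42,.320,.0575)
E
```

```text
t 27.55 pos [0.4201 0.3197 0.0897] yaw 17.88 tiltz [-6.e-04 -3.e-04 -1.e+00] F [ 0.2  -0.6   0.32] w 0.602 | shift [ 0.0003 -0.      0.0322] turn 0
```

Call:
servo_tool([
  [0.2,[0,0,0.015],[0,0,0]],
  [0.2,[0,0,0.026],[0,0,0]],
  [0.2,[0,0,0.032],[0,0,0]],
  [0.2,[0,0,0.032],[0,0,0]],
  [-0.3,[0,0,0.032],[0,0,0]],
  [-0.6,[0,0,0.032],[0,0,0]],
  [-1,[0,0,0.032],[0,0,0]],
  [-1,[0,0,0.032],[0,0,0]],
  [-1,[0,0,0.032],[0,0,0]],
  [-1,[0,0,0.032],[0,0,0]],
  [-1,[0,0,0.02],[0,0,0]],
  [-1,[0,0,0],[0,0,0]],
  [-1,[0,0,-0.03],[0,0,0]],
  [-1,[0,0,-0.07],[0,0,0]],
  [-1,[0,0,-0.1],[0,0,0]],
  [-1,[0,0,-0.11],[0,0,0]],
  [-1,[0,0,-0.11],[0,0,0]],
])

```text
time_s: 29.25
eef_pos: [0.4205, 0.3203, 0.2011]
tcp_rot: [1.847, 2.539, 0.004]
force: [0.6, -0.4, -1.3]
width: 0.173
```

```bash
python3 - <<'E'
from h import *
go(.44,.05,.2)
go(.5,-.12,.2)
go(.635,-.1185,.2)
E
```

```text
t 29.25 pos [0.4205 0.3203 0.2011] yaw 17.92 tiltz [ 0.0027  0.0013 -1.    ] F [ 0.56 -0.44 -1.29] w 0.173 | shift [-0.2632 -0.0646  0.0008] turn 0
t 29.25 pos [0.4205 0.3203 0.2011] yaw 17.92 tiltz [ 0.0027  0.0013 -1.    ] F [ 0.56 -0.44 -1.29] w 0.173 | shift [-0.4434 -0.0598  0.0008] turn 0
t 29.25 pos [0.4205 0.3203 0.2011] yaw 17.92 tiltz [ 0.0027  0.0013 -1.    ] F [ 0.56 -0.44 -1.29] w 0.173 | shift [-0.4835  0.0691  0.0011] turn 0
```

Call:
servo_tool([
  [-1,[-0.03,-0.008,0],[0,0,0]],
  [-1,[-0.07,-0.017,0],[0,0,0]],
  [-1,[-0.11,-0.027,0],[0,0,0]],
  [-1,[-0.15,-0.037,0],[0,0,0]],
  [-1,[-0.19,-0.047,0],[0,0,0]],
  [-1,[-0.23,-0.057,0],[0,0,0]],
  [-1,[-0.263,-0.065,0],[0,0,0]],
  [-1,[-0.305,-0.065,0],[0,0,0]],
  [-1,[-0.35,-0.064,0],[0,0,0]],
  [-1,[-0.395,-0.063,0],[0,0,0]],
  [-1,[-0.43,-0.061,0],[0,0,0]],
  [-1,[-0.445,-0.045,0],[0,0,0]],
  [-1,[-0.455,-0.01,0],[0,0,0]],
  [-1,[-0.467,0.027,0],[0,0,0]],
  [-1,[-0.477,0.055,0],[0,0,0]],
  [-1,[-0.4835,0.069,0],[0,0,0]],
  [-1,[-0.4835,0.069,0.02],[0,0,0]],
  [-1,[-0.4835,0.069,0.04],[0,0,0]],
  [-1,[-0.4835,0.069,0.045],[0,0,0]],
  [-1,[-0.4835,0.069,0.045],[0,0,0]],
])

```text
time_s: 31.25
eef_pos: [0.6326, -0.1182, 0.1518]
tcp_rot: [-1.845, -2.535, 0.003]
force: [0.7, -0.1, -1.6]
width: 0.173
```

```bash
python3 - <<'E'
from h import *
go(.635,-.1185,.114)
p,d=arm.read_camera("scene"); W=cloud("scene",d); t=arm.state()['eef_pos']
P=W[(d>0)&(np.hypot(W[...,0]-t[0],W[...,1]-t[1])<.022)&(W[...,2]<t[2]-.02)&(W[...,2]>.07)]
print(P[:,2].min())
q=P[P[:,2]<P[:,2].min()+.025]; print(len(q),q.mean(0))
from scipy.optimize import least_squares
print(least_squares(lambda c:np.hypot(q[:,0]-c[0],q[:,1]-c[1])-.016,t[:2]).x)
P=W[(d>0)&(abs(W[...,2]-.0588)<.004)&(np.hypot(W[...,0]-.634,W[...,1]+.12)<.063)];print(P[:,2].mean())
E
```

```text
t 31.25 pos [ 0.6326 -0.1182  0.1518] yaw 17.91 tiltz [-0.0059  0.0022 -1.    ] F [ 0.71 -0.09 -1.62] w 0.173 | shift [-0.0012  0.0024  0.0378] turn 0
0.0943340673337036
117 [ 0.62452174 -0.12609874  0.10765235]
[ 0.6330912  -0.11665312]
0.05858433690527449
```

Call:
servo_tool([
  [-1,[-0.0014,0.0014,0.012],[0,0,0]],
  [-1,[-0.0014,0.0014,0.022],[0,0,0]],
  [-1,[-0.0014,0.0014,0.028],[0,0,0]],
  [-1,[-0.0014,0.0014,0.031],[0,0,0]],
  [-1,[-0.0014,0.0014,0.033],[0,0,0]],
  [-1,[-0.0014,0.0014,0.033],[0,0,0]],
  [-1,[-0.0014,0.0014,0.033],[0,0,0]],
])

```text
time_s: 32.0
eef_pos: [0.6364, -0.1198, 0.1221]
tcp_rot: [1.848, 2.54, 0.0]
force: [0.2, 0.1, -1.9]
width: 0.174
```

```bash
python3 - <<'E'
from h import *
go(.635,-.1185,.1165)
p,d=arm.read_camera("scene"); W=cloud("scene",d); t=arm.state()['eef_pos']
from scipy.optimize import least_squares
q=W[(d>0)&(np.hypot(W[...,0]-t[0],W[...,1]-t[1])<.022)&(W[...,2]<.085)&(W[...,2]>.065)]
print(least_squares(lambda c:np.hypot(q[:,0]-c[0],q[:,1]-c[1])-.016,t[:2]).x, len(q))
E
```

```text
t 32.0 pos [ 0.6364 -0.1198  0.1221] yaw 17.92 tiltz [ 6.e-04 -2.e-04 -1.e+00] F [ 0.24  0.07 -1.94] w 0.174 | shift [ 0.0017 -0.0009  0.0056] turn 0
[ 0.63700548 -0.11841171] 93
```

Call:
servo_tool([
  [-1,[0.001,-0.001,0.002],[0,0,0]],
  [-1,[0.001,-0.001,0.004],[0,0,0]],
  [-1,[0.001,-0.001,0.005],[0,0,0]],
  [-1,[0.001,-0.001,0.006],[0,0,0]],
  [-1,[0.001,-0.001,0.007],[0,0,0]],
  [-1,[0.001,-0.001,0.0075],[0,0,0]],
  [-1,[0.001,-0.001,0.0075],[0,0,0]],
])

```text
time_s: 32.75
eef_pos: [0.635, -0.1191, 0.1143]
tcp_rot: [1.848, 2.54, 0.0]
force: [-0.4, -0.1, -2.8]
width: 0.176
```

```bash
python3 - <<'E'
from h import *
go(.635,-.1185,.1165)
E
```

```text
t 32.75 pos [ 0.635  -0.1191  0.1143] yaw 17.92 tiltz [ 1.e-04 -0.e+00 -1.e+00] F [-0.43 -0.13 -2.8 ] w 0.176 | shift [ 0.0005  0.0002 -0.0022] turn 0
```

Call:
servo_tool([
  [-1,[0,0,0.0008],[0,0,0]],
  [-1,[0,0,0.0016],[0,0,0]],
  [-1,[0,0,0.0024],[0,0,0]],
  [-1,[0,0,0.003],[0,0,0]],
  [-1,[0,0,0.003],[0,0,0]],
])

```text
time_s: 33.25
eef_pos: [0.635, -0.1191, 0.1114]
tcp_rot: [1.848, 2.54, 0.0]
force: [-0.3, 0.1, 0.0]
width: 0.172
```

```bash
python3 - <<'E'
from h import *
for i in range(3):
    go(.635,-.1185,.1165); p,d=arm.read_camera("scene")
W=cloud("scene",d);P=W[(d>0)&(abs(W[...,2]-.0588)<.006)&(np.hypot(W[...,0]-.634,W[...,1]+.12)<.055)];print(np.median(P[:,2]),len(P))
E
```

```text
t 33.25 pos [ 0.635  -0.1191  0.1114] yaw 17.92 tiltz [ 2.e-04 -1.e-04 -1.e+00] F [-0.26  0.09  0.01] w 0.172 | shift [ 0.0006  0.0002 -0.0051] turn 0
t 33.3 pos [ 0.635  -0.1191  0.1114] yaw 17.92 tiltz [ 1.e-04 -1.e-04 -1.e+00] F [-0.52  0.17  0.42] w 0.171 | shift [ 0.0005  0.0002 -0.0051] turn 0
t 33.35 pos [ 0.635  -0.1191  0.1114] yaw 17.92 tiltz [ 1.e-04 -1.e-04 -1.e+00] F [-0.67  0.31 -0.16] w 0.175 | shift [ 0.0006  0.0002 -0.0051] turn 0
0.055614338888043235 844
```

The pan has sunk 3 mm and the wrist force is about zero, so it carries the weight. I'll release and withdraw.

Call:
servo_tool([
  [-0.5,[0,0,0],[0,0,0]],
  [-0.3,[0,0,0],[0,0,0]],
  [-0.1,[0,0,0],[0,0,0]],
  [0.1,[0,0,0],[0,0,0]],
  [0.2,[0,0,0],[0,0,0]],
  [0.2,[0,0,0],[0,0,0]],
  [0.2,[0,0,-0.015],[0,0,0]],
  [0.2,[0,0,-0.04],[0,0,0]],
  [0.2,[0,0,-0.08],[0,0,0]],
  [0.2,[0,0,-0.12],[0,0,0]],
  [0.2,[-0.02,-0.05,-0.14],[0,0,0]],
  [0.2,[-0.03,-0.09,-0.14],[0,0,0]],
  [0.2,[-0.04,-0.14,-0.14],[0,0,0]],
  [0.2,[-0.04,-0.14,-0.14],[0,0,0]],
  [0.2,[-0.04,-0.14,-0.14],[0,0,0]],
])

```text
time_s: 34.9
eef_pos: [0.5136, -0.2009, 0.2526]
tcp_rot: [1.851, 2.536, 0.001]
force: [1.4, -0.7, -0.4]
width: 0.601
```

```bash
python3 - <<'E'
from h import *
go(.635,-.1185,.1165)
from scipy.optimize import least_squares
for n in("scene","top"):
    p,d=arm.read_camera(n);W=cloud(n,d)
    P=W[(d>0)&(abs(W[...,2]-.0575)<.006)&(np.hypot(W[...,0]-.634,W[...,1]+.12)<.055)];print(n,'pan z',np.median(P[:,2]),len(P))
    K=W[(d>0)&(abs(W[...,2]-.104)<.004)&(np.hypot(W[...,0]-.634,W[...,1]+.12)<.03)];print('knob',len(K),K.mean(0) if len(K) else 0)
    q=W[(d>0)&(np.hypot(W[...,0]-.635,W[...,1]+.119)<.022)&(W[...,2]<.083)&(W[...,2]>.062)]
    print('body',len(q),least_squares(lambda c:np.hypot(q[:,0]-c[0],q[:,1]-c[1])-.016,[.635,-.119]).x)
    cv2.imwrite(f"pics/{n}7.png",p[...,::-1])
E
```

```text
t 34.9 pos [ 0.5136 -0.2009  0.2526] yaw 17.77 tiltz [ 1.8e-03 -7.0e-04 -1.0e+00] F [ 1.42 -0.72 -0.36] w 0.601 | shift [0.0416 0.1405 0.1363] turn 0
scene pan z 0.05565693362264726 844
knob 34 [ 0.63352493 -0.12002625  0.10331797]
body 105 [ 0.63560643 -0.11741386]
top pan z 0.05626401422777059 1343
knob 31 [ 0.63469862 -0.11826516  0.10364097]
body 26 [ 0.63545714 -0.11858954]
```

View pics/scene7.png

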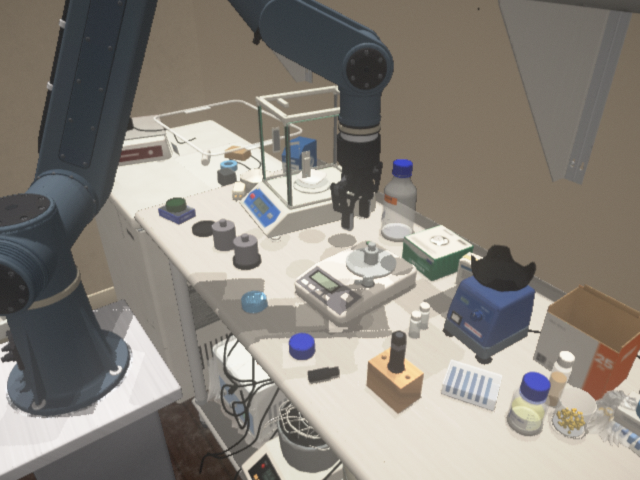

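The weight stands in the middle of the pan at (371,253), the screwdriver is in its stand at (398,355), and the gripper is clear. Handing in.

```bash
python3 -c "
from plant import arm
print(arm.job_done())"
```

```text
the job is handed in; nothing more can be done
None
```

The job is done and was handed in at about 35 s of robot time, well inside the 72 s limit.

- **Lock:** I lowered the screwdriver onto the lock screw and the blade dropped straight into the slot, so no searching turn was needed. I turned it about 100° anticlockwise, including the blade's play in the slot. The resisting moment was about 0.07–0.09 N m and rose to 0.14 N m at the end. The camera shows the tongue well clear of the pan, near its stop.
- **Screwdriver:** It is back in the middle hole of its stand, upright, with its top at 0.14 m.
- **Pots:** Pot B (the one nearer the balance) held the small weight, so I put its cover back. The large weight was in pot A. That cover now stands upright on the clear bench between the pots.
- **Weight:** The large weight stands within about 1–2 mm of the pan's middle. The pan has sunk about 2.5–3 mm, which confirms the lock is free.
- **Last checks:** The gripper is open and clear of everything. The two cameras differed by up to about 2 mm on the weight's position, which is within their calibration. Nothing failed in these checks, but I had no direct reading of the lock's angle.

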